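# Set the dust extractor's speed and start it

## Task

Push the pointer of the dust extractor's speed selector round with a fingertip, click by click, until it rests at speed 5 (off is its anticlockwise end, and every click clockwise is one speed more). Then press the flat square start button right in and let it spring back. Do not pinch the pointer, do not press start before the speed is set, do not press the mushroom stop button, and leave the other things on the bench where they are.

Things in the scene. Friction and masses are not known exactly. Their poses are not given: they have to be found in the camera images.
- selector (a joint): speed selector: metal disc, 100 mm across, with a raised black pointer, turning about the vertical through selector_axis. Rad: 0 = off (anticlockwise stop), growing clockwise from above; one click = 0.5236, so speed 5 = 2.618, speed 7 = 3.665 (end stop). Spring detents hold each position; a click takes up to 0.16 N m (3 N near the tip), and half-way it jumps ahead of the finger. Starts at off or speed 1 to 3.
- selector_axis (a point): point on the selector's axis at the height of the disc's upper face (82 mm above the table, 12 mm above the box's top). The axis is the centre of the control box.
- pointer_tip (a point): end of the selector's pointer, 58 mm from the axis, half-way up (16 mm above the disc). The pointer is an upright black bar, white line on top, 14 mm wide, 32 mm tall, from 16 mm behind the axis to 58 mm before it; a hub of 22 mm diameter, 30 mm tall, surrounds the axis. x axis outwards along the pointer, z up.
- control_box: grey steel box 160 x 160 x 70 mm fixed to the bench, selector on top. Origin: centre of its underside; x away from the robot at yaw 0, y left, z up. White marks on its top round the disc, one for each position: off is a crosswise mark 105 deg anticlockwise of the x axis, each next one 30 deg further clockwise and longer; speed 5 is 45 deg clockwise of x.
- station: grey steel start/stop station, 100 (x) x 190 (y) x 60 mm tall, fixed to the bench, with two black push buttons on its top. Origin: centre of its underside, z up. The start button is 48 mm towards its +y end, the stop button 48 mm towards its -y end.
- start (a joint): travel of the start button in m: 0 out, 0.006 fully in; pressed means over 0.004. Springs back; 1.5 N to begin, 4.5 N at full depth.
- start_top (a point): centre of the upper face of the start button: flat, square, 40 x 40 mm, standing 14 mm above the station's top.
- stop (a joint): travel of the stop button in m: 0 out, 0.006 fully in. Leave it alone.
- stop_top (a point): top of the stop button: a round mushroom 44 mm in diameter, standing 35 mm above the station's top.
- screw_jar: bystander: glass jar with metal lid, 56 mm diameter, 75 mm tall; origin centre of its underside.
- offcut: bystander: dark wood offcut 40 x 90 x 25 mm; origin centre of its underside.
- tape_measure: bystander: grey tape measure 30 x 70 x 62 mm tall; origin centre of its underside.
- block_plane: bystander: small steel hand plane 150 x 50 mm, about 45 mm tall; origin centre of its underside.
- glue_bottle: bystander: white glue bottle, 60 mm diameter, 150 mm tall; origin centre of its underside.
- brush: bystander: flat brush lying on the bench, about 30 mm tall.
- screwdriver: bystander: screwdriver lying on the bench, about 30 mm tall.
Things that resemble listed ones, but are neither listed nor needed, are in the scene too. Leave any pink or yellow look-alike of the station alone.

How it is judged:
By the outcome, as a careful person would: the job done as asked, in the order asked, and still so for the second after the job is handed in, with the robot touching nothing.
It also fails if it takes over 61 s, if anything falls off the work surface, if the arm or the gripper's body presses on something with over 40 N, if the wrist force passes 120 N, or if a joint passes its speed limit or range.

## Robot

A 6-joint arm with a two-finger parallel gripper is mounted at the origin on the work surface. World frame = base frame: x ahead of the robot, y to its left, z up, the work surface at z = 0. Lengths are in mm, angles in rad, forces in N, time in s.
With the tool pointing down it reaches from about 350 to 775 mm from the base axis. Payload 7.3 kg.
Tool frame: the origin (TCP) lies at the very end of the fingers, on their centre line; the grasp point (between the pads) lies 19 mm behind it; z points along the fingers, x is the direction in which the jaws open and shut, and the axes are right-handed (so a half turn about z gives the same grasp; the last joint's range is limited). The gripper opens to 92 mm and grips with 3 to 60 N. Pads are 19 mm wide; open, the fingers measure 130 mm over their backs; the gripper's body (75 mm by 190 mm) begins 47 mm behind the grasp point.
Start: joints at [1.06, 0.342, 1.524, -0, 1.275, -0.146], TCP at [187.287, 490.478, 226.741] pointing down, gripper open.
Joint ranges: [-2.53, 2.53], [-0.77, 2.02], [0.04, 2.7], [-1, 4.14], [0.28, 2.66], [-3.11, 3.11]. Speed limits (rad/s): [2.57, 2.57, 3.14, 3.14, 3.14, 3.14].

## Interface

Orientations are given as [roll, pitch, yaw] about the fixed x, y, z axes, in that order (R = Rz(yaw) Ry(pitch) Rx(roll)).
In Python, from plant import bot, capture, camera_params gives the robot as it stands.
- The arm moves only by the shell command python3 -m jog 'ROWS' [OPENING]. ROWS is a JSON object of lists of equal length, an entry for each row: "xyz": the shift along the world's x, y, z as a fraction of full scale, a list of three; "angular": the turn, a rotation vector about the world's x, y, z as a fraction of full scale, a list of three. In form: {"xyz": [[x, y, z], ...], "angular": [[wx, wy, wz], ...]}. A call has 1 to 10 rows; each row shifts and turns the pose as measured when the row begins; what a row does not reach is not made up. Full scale, the value 1, is 2 cm for a shift and 6 degrees for a turn. A row lasts 1/10 s, in which the tool goes at most 50 mm and 8.59 degrees, less where a joint would pass 70% of its speed; a pose out of reach is approached as far as the arm can. A call with a number of a shift or a turn outside -1 to 1 is refused whole. A call with a gripper value outside its range is refused whole. OPENING is the closure, from -1 (fully open) to 1 (shut), set as the call begins (- or left out, the last holds). The fingers move at their own pace and stop on an object; the grip force is fixed at half the most. Time passes only in rows, so rows that do not move let the fingers close. It gives the time, the measured TCP pose, the force and the opening at its end, in the units of the state.
- bot.get_obs(): the state, without advancing time (a new reading comes with each control period).
- capture(name): name is "scene" or "top"; returns the picture (384x512x3 uint8, red, green, blue); there is no depth.
- camera_params(name): a dict with "fx", "fy", "cx", "cy" (pixels), "rvec" (rotation vector, rad) and "tvec" (3), from world to camera coordinates, as OpenCV has them. Camera axes: x right, y down, z forward; pixel columns grow to the right and rows downward; lengths in mm; the calibration is good to about 2 mm. A picture is of the moment at which its call begins. camera_params takes no time and is no camera call.
- bot.close_job(): hands the job in, once; it reports no verdict.
The state is a dict: "time": time; "joint_positions": joint angles; "dq": joint speeds; "tau": joint torques, N m; "tool_pos": TCP position; "tcp_rot": TCP orientation; "contact_force": force on the tool from outside, world axes, zero at the start; "moment": the same for the moment, N m; "grip_width": finger opening in mm.
Only numpy, scipy, OpenCV 4.12 (cv2) and the standard library are available. Lean on these libraries where they do the work, as an engineer would, in place of code of your own. Each camera call takes 0.05 s, during which the arm holds its last target.

## Working session

There is one attempt and no reset: what is moved stays moved. The work goes in short steps, Python scripts to look and compute and a shell command to move; the robot and the scene stay as the last step left them, time stands still between calls to the robot, and variables do not carry over. Pictures are saved under pics/ and viewed, and the job is handed in when it is done.

```bash
mkdir -p pics; ls
python3 - <<'E'
from plant import bot, capture, camera_params
import cv2
o=bot.get_obs(); print(o)
for n in("scene","top"):
    im=capture(n); cv2.imwrite(f"pics/{n}0.png",im[:,:,::-1]); print(n,camera_params(n))
E
```

```text
pics
{'time': 0.0, 'joint_positions': array([ 1.05998672e+00,  3.42742197e-01,  1.52504396e+00, -3.77820417e-05,
        1.27540653e+00, -1.46013475e-01]), 'dq': array([ 0.00040698,  0.00098253,  0.00070235,  0.00080922, -0.00078548,
        0.00039746]), 'tau': array([ 1.15997234e-03, -4.31248677e+01, -2.44226342e+01,  7.18008773e-02,
        5.61328093e-02, -1.44677829e-04]), 'tool_pos': array([187.0854112 , 490.08033762, 226.02546298]), 'tcp_rot': array([-3.14139560e+00,  1.58826106e-03,  1.20601138e+00]), 'contact_force': array([-0.24912702,  0.54223189, -0.78402848]), 'moment': array([-0.02169551, -0.02706464,  0.02940366]), 'grip_width': 91.62654393121817}
scene {'fx': 464.47094488118927, 'fy': 464.47094488118927, 'cx': 256.20461330137306, 'cy': 191.93206403530434, 'rvec': array([ 2.20844623,  1.04780336, -0.38030382]), 'tvec': array([-306.98632836, -207.95824979, 1858.77183818])}
top {'fx': 436.5087437847245, 'fy': 436.5087437847245, 'cx': 254.1529848431232, 'cy': 188.23501110202264, 'rvec': array([ 2.15834445, -2.13339106,  0.10949534]), 'tvec': array([  15.56149621,  471.43206769, 1590.00469616])}
```

View pics/scene0.png

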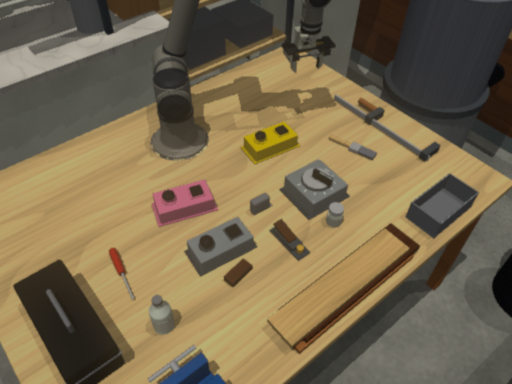

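View pics/top0.png

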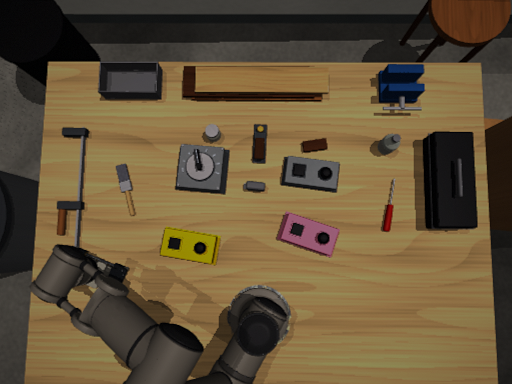

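The top view shows the control box at (203,168). There are three stations: grey at (311,173), pink at (310,234) and yellow at (190,246). Grey is the listed one; its flat square start is at (298,170) and its mushroom at (325,173). I'll enlarge these to confirm and measure.

```bash
cat > h.py <<'E'
import numpy as np, cv2
from plant import bot, capture, camera_params
def ray(n,u,v,z):
    p=camera_params(n); R=cv2.Rodrigues(p["rvec"])[0]
    d=R.T@np.array([(u-p["cx"])/p["fx"],(v-p["cy"])/p["fy"],1]); c=-R.T@p["tvec"]
    return c+d*(z-c[2])/d[2]
def proj(n,P):
    p=camera_params(n); K=np.array([[p["fx"],0,p["cx"]],[0,p["fy"],p["cy"]],[0,0,1]])
    return cv2.projectPoints(np.array(P,float).reshape(-1,3),p["rvec"],p["tvec"],K,None)[0][:,0]
def crop(im,x,y,w,h,s,name):
    cv2.imwrite(name,cv2.resize(im[y:y+h,x:x+w,::-1],None,fx=s,fy=s,interpolation=cv2.INTER_CUBIC))
E
python3 - <<'E'
from h import *
a=cv2.imread("pics/top0.png")[:,:,::-1]; crop(a,170,135,80,65,9,"pics/c1.png"); crop(a,275,145,80,55,9,"pics/c2.png")
b=cv2.imread("pics/scene0.png")[:,:,::-1]; crop(b,275,150,80,75,8,"pics/c3.png"); crop(b,180,210,90,65,8,"pics/c4.png")
E
```

```text
(no output)
```

View pics/c1.png

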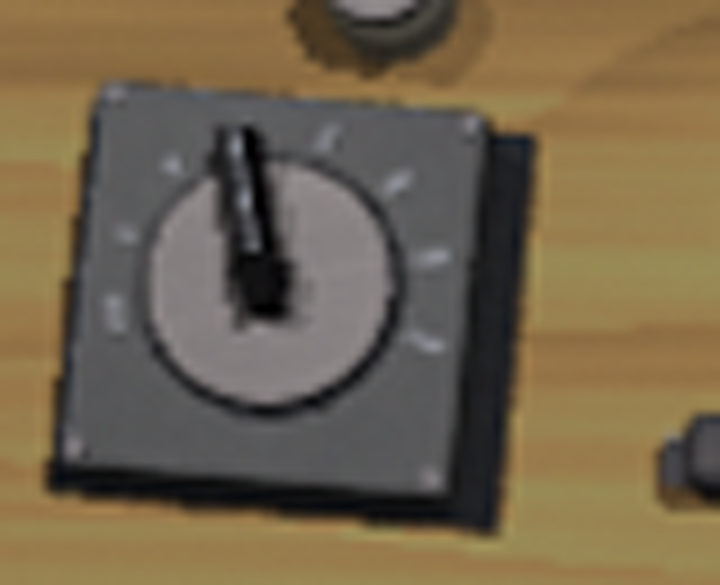

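View pics/c2.png

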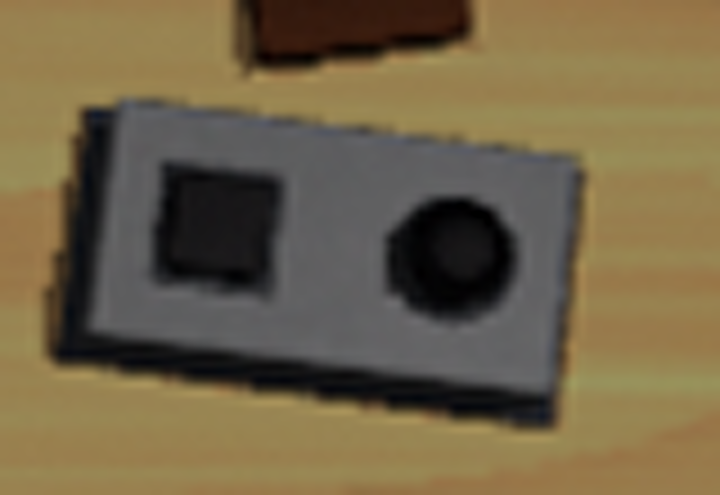

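View pics/c3.png

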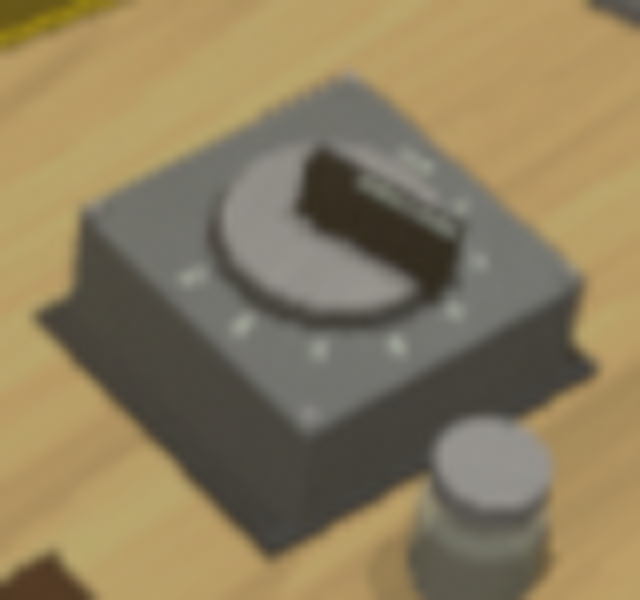

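View pics/c4.png

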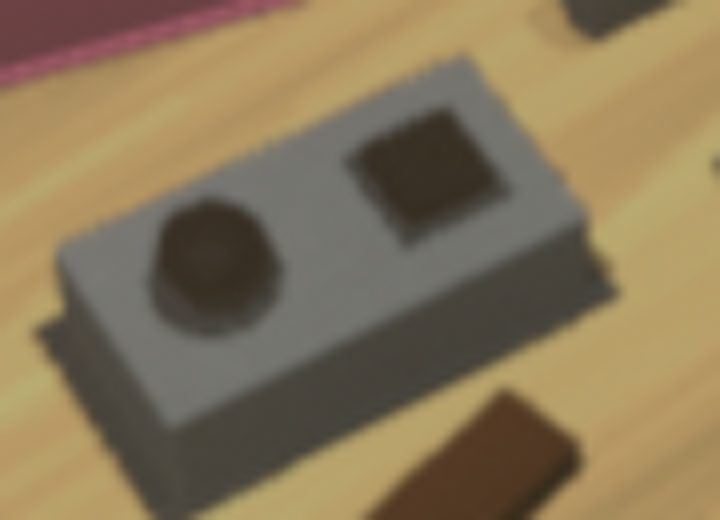

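c1 shows the pointer at crop (238,135), covering the third speed mark. The visible marks are off (115,313), 1, 2, 4, 5 (398,183), 6 and 7. So it is at speed 3 and needs two clicks. c2 shows the flat square start at crop (220,222) and the mushroom at (455,250) on the grey station. Next I'll measure the positions.

Run:
```python
from h import *
f=lambda x,y,ox,oy,s:(ox+(x+.5)/s-.5,oy+(y+.5)/s-.5)
R=lambda n,x,y,ox,oy,s,z:ray(n,*f(x,y,ox,oy,s),z)
top=[R("top",x,y,170,135,9,70) for x,y in((100,85),(487,115),(448,493),(65,465))]
print("box corners",np.round(top,0)[:,:2].tolist()); c=np.mean(top,0); print("c",c)
e=[top[0]-top[3],top[1]-top[2]]; print("yaw",[np.degrees(np.arctan2(v[1],v[0])) for v in e],[np.linalg.norm(v) for v in e],np.linalg.norm(top[0]-top[1]))
s=[R("scene",x,y,275,150,8,70) for x,y in((350,75),(85,210),(310,432),(582,282))]; print("c scene",np.mean(s,0), np.round(s,0)[:,:2].tolist())
print("disc c",R("top",275,283,170,135,9,82), "scene disc",R("scene",336,232,275,150,8,82))
# disc ellipse extents
for m,(x,y) in {"off":(115,313),"1":(127,235),"2":(172,165),"4":(328,138),"5":(398,183),"6":(432,258),"7":(427,342)}.items():
    p=R("top",x,y,170,135,9,70)-c; print(m,np.degrees(np.arctan2(p[1],p[0])),np.hypot(*p[:2]))
t=R("top",236,132,170,135,9,114); print("tip top",t,np.degrees(np.arctan2(*(t-c)[1::-1])),np.hypot(*(t-c)[:2]))
t=R("scene",455,232,275,150,8,114); print("tip scene",t,np.degrees(np.arctan2(*(t-c)[1::-1])),np.hypot(*(t-c)[:2]))
st=[R("top",x,y,275,145,9,60) for x,y in((120,100),(582,155),(553,393),(88,333))]
c2=np.mean(st,0);d=(st[0]-st[1]+st[3]-st[2])/2; print("station",c2,np.linalg.norm(d),np.linalg.norm(st[0]-st[3]),"yaw",np.degrees(np.arctan2(-d[0],d[1])))
s2=[R("scene",x,y,180,210,8,60) for x,y in((468,55),(62,245),(175,425),(588,215))]; print("scene st",np.mean(s2,0))
u=d/np.linalg.norm(d); print("start pred",c2+48*u,"meas",R("top",220,222,275,145,9,74),R("scene",427,165,180,210,8,74),"stop",c2-48*u)
j=[ray("top",212,131,75)]; print("jar",j)
print("plane",ray("top",260,143,20),"tape",ray("top",256,186,62),"yellow",ray("top",190,246,60))
```

```text
box corners [[627.0, 293.0], [616.0, 134.0], [461.0, 146.0], [471.0, 301.0]]
c [543.77015664 218.52087023  70.        ]
yaw [np.float64(-3.2284962714203123), np.float64(-4.546317167566944)] [np.float64(156.9830756833064), np.float64(155.79470890697473)] 159.139372829273
c scene [544.06647169 218.31864319  70.        ] [[473.0, 301.0], [460.0, 149.0], [615.0, 136.0], [628.0, 288.0]]
disc c [543.84666293 216.69573383  82.        ] scene disc [546.7904237  216.61316223  82.        ]
off 99.41623482200053 65.62262300493238
1 70.60548342375277 64.58629009746096
2 40.680091201871655 66.69888234369711
4 -17.76708834393394 65.43613078925249
5 -48.153422386263955 65.80194511889201
6 -78.39774051763115 64.9318081822701
7 -108.97701195638636 65.9755951602401
tip top [598.74959653 229.10923495 114.        ] 10.900998204173135 55.98975154672272
tip scene [597.91770853 231.65439946 114.        ] 13.633840589652415 55.71756424706929
station [ 530.15897837 -189.22480789   60.        ] 188.4976878731622 96.86932863270103 yaw -6.653827853065929
scene st [ 530.03014441 -187.83126589   60.        ]
start pred [ 535.72075501 -141.54811924   60.        ] meas [ 536.67767831 -141.4930382    74.        ] [ 537.53813809 -143.5376498    74.        ] stop [ 524.59720172 -236.90149654   60.        ]
jar [array([675.92175122, 177.65315119,  75.        ])]
plane [645.05504291   1.40946378  20.        ] tape [475.42877961  13.65189662  62.        ] yellow [255.90059428 248.12612384  60.        ]
```

```bash
cat >> h.py <<'E'
c0=np.array([544,217.5]); 
def C(th,r=47,gap=0,yaw=69.1):
    t=np.radians(th); k=np.radians(th-(yaw-90)); e=np.array([np.cos(t),np.sin(t)]); n=np.array([-e[1],e[0]])
    return c0+r*e+(7+gap+19*abs(np.cos(k))+9.5*abs(np.sin(k)))*n
E
python3 - <<'E'
from h import *
p=bot.get_obs()["tool_pos"]; a=C(11,gap=18); print("approach",a,(a-p[:2])/20, "norm rows")
prev=a
for th in (11,3,-4,-10,-16,-22,-28,-34,-40): q=C(th); print(th,q,np.round((q-prev)/20,2)); prev=q
E
python3 -m jog '{"xyz":[[0,0,0],[0,0,0],[0,0,0]],"angular":[[0,0,0],[0,0,0],[0,0,0]]}' 1
```

```text
approach [581.33052299 271.77073204] [ 19.7105439  -10.91905055] norm rows
11 [584.76508491 254.10144274] [ 0.17 -0.88]
3 [589.45868471 248.14078609] [ 0.23 -0.3 ]
-4 [592.83458499 242.09451148] [ 0.17 -0.3 ]
-10 [595.05323587 236.37507569] [ 0.11 -0.29]
-16 [596.55039978 230.25112512] [ 0.07 -0.31]
-22 [597.38442006 224.16611963] [ 0.04 -0.3 ]
-28 [598.18765879 219.29960397] [ 0.04 -0.24]
-34 [598.43133189 214.14806058] [ 0.01 -0.26]
-40 [598.04238    208.78618065] [-0.02 -0.27]
time: 0.4
tool_pos: [186.9, 489.7, 225.2]
tcp_rot: [-3.141, 0.003, 1.206]
contact_force: [-0.9, -0.0, -0.1]
grip_width: 72.5
```

```bash
python3 -m jog '{"xyz":[[1,-0.5,0],[1,-0.5,0],[1,-0.5,0],[1,-0.5,0],[1,-0.5,0],[1,-0.5,0],[1,-0.5,0],[1,-0.5,0],[1,-0.5,0],[1,-0.5,0]],"angular":[[0,0,0],[0,0,0],[0,0,0],[0,0,0],[0,0,0],[0,0,0],[0,0,0],[0,0,0],[0,0,0],[0,0,0]]}'
python3 -m jog '{"xyz":[[1,-0.5,0],[1,-0.5,0],[1,-0.5,0],[1,-0.5,0],[1,-0.5,0],[1,-0.5,0],[1,-0.5,0],[1,-0.5,0],[0,0,0]],"angular":[[0,0,0],[0,0,0],[0,0,0],[0,0,0],[0,0,0],[0,0,0],[0,0,0],[0,0,0],[0,0,0]]}'
```

```text
time: 1.4
tool_pos: [391.3, 386.5, 225.0]
tcp_rot: [-3.14, 0.004, 1.211]
contact_force: [-0.0, -1.2, -0.4]
grip_width: 0.7
time: 2.3
tool_pos: [559.7, 300.5, 223.5]
tcp_rot: [-3.139, 0.005, 1.209]
contact_force: [-0.3, 0.2, 0.5]
grip_width: 0.3
```

```bash
python3 -m jog '{"xyz":[[0.55,-0.7,-0.5],[0.5,-0.7,-1],[0,0,-1],[0,0,-1],[0,0,-1],[0,0,0]],"angular":[[0,0,0],[0,0,0],[0,0,0],[0,0,0],[0,0,0],[0,0,0]]}'
python3 - <<'E'
from h import *
a=capture("top"); crop(a,160,120,100,85,7,"pics/a1.png"); b=capture("scene"); crop(b,265,120,100,100,6,"pics/a2.png")
print(bot.get_obs()["tool_pos"])
E
```

```text
time: 2.9
tool_pos: [578.9, 273.1, 130.8]
tcp_rot: [-3.138, 0.004, 1.209]
contact_force: [-0.2, 0.6, -0.3]
grip_width: 0.5
[580.6672651  273.70265048 134.00241167]
```

View pics/a2.png

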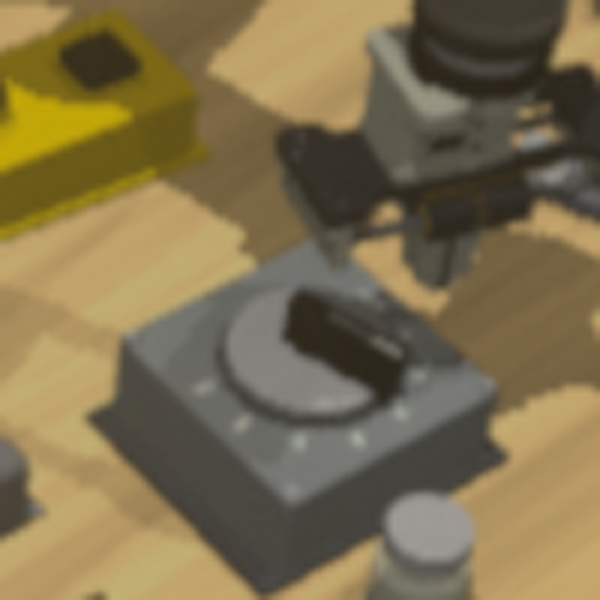

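Run:
```python
from h import *
p=bot.get_obs()["tool_pos"]; print((proj("scene",p)-[265,120])*6,(proj("top",p)-[160,120])*7)
```

```text
[[433.37063816 276.46399615]] [[154.80885403 230.63523391]]
```

View pics/a1.png

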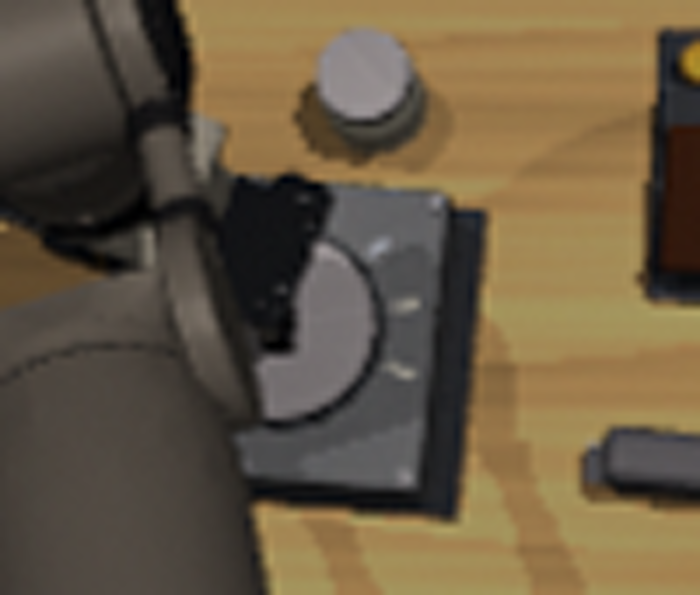

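```bash
python3 - <<'E'
from h import *
p=bot.get_obs()["tool_pos"]
for s in(50,65,80,95):
  for z in (50,66): print(s,z,(proj("scene",p+np.array([-.36*s,-.93*s,z]))-[265,120])*6)
E
python3 -m jog '{"xyz":[[0.05,-0.1,-1],[0,0,-0.9],[0,0,0]],"angular":[[0,0,0],[0,0,0],[0,0,0]]}'
```

```text
50 50 [[364.42132284 231.17228442]]
50 66 [[368.18154196 210.03252918]]
65 50 [[339.53352147 236.83474594]]
65 66 [[343.10744927 215.69267566]]
80 50 [[314.53664301 242.52202463]]
80 66 [[317.92260193 221.37782353]]
95 50 [[289.42996877 248.234284  ]]
95 66 [[292.62626452 227.08813883]]
time: 3.3
tool_pos: [583.8, 273.5, 100.9]
tcp_rot: [3.134, -0.006, 1.21]
contact_force: [0.1, 0.1, 0.4]
grip_width: 0.2
```

Run:
```python
from h import *
b=capture("scene"); crop(b,285,135,70,70,9,"pics/a3.png")
p=bot.get_obs()["tool_pos"];print(p,(proj("scene",p)-[285,135])*9)
```

```text
[584.64491617 273.82496213 102.38219322] [[465.70282726 343.75011551]]
```

View pics/a3.png

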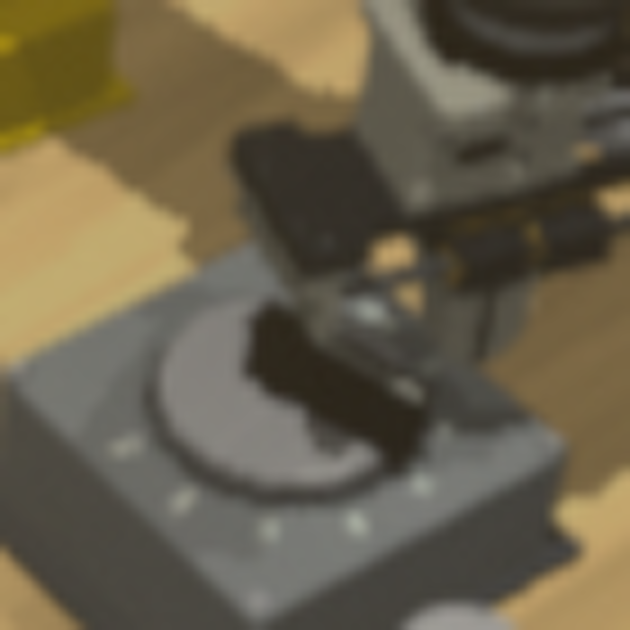

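```bash
python3 -m jog '{"xyz":[[0,-0.4,-0.1],[0,-0.4,-0.1],[0,-0.2,0],[0,0,0]],"angular":[[0,0,0],[0,0,0],[0,0,0],[0,0,0]]}'
python3 -m jog '{"xyz":[[0.15,-0.3,0],[0.15,-0.3,0],[0,0,0]],"angular":[[0,0,0],[0,0,0],[0,0,0]]}'
```

```text
time: 3.75
tool_pos: [586.7, 253.1, 103.3]
tcp_rot: [3.126, -0.012, 1.211]
contact_force: [-0.5, 0.9, 0.9]
grip_width: 0.6
time: 4.05
tool_pos: [593.2, 240.5, 104.4]
tcp_rot: [3.126, -0.013, 1.21]
contact_force: [0.7, 0.0, -0.5]
grip_width: 0.6
```

Run:
```python
from h import *
b=capture("scene"); crop(b,285,135,70,70,9,"pics/a4.png")
o=bot.get_obs();print(o["tool_pos"],o["contact_force"])
```

```text
[593.01966162 240.77435105 104.33165775] [-0.59360432  0.13481341  0.75980534]
```

View pics/a4.png

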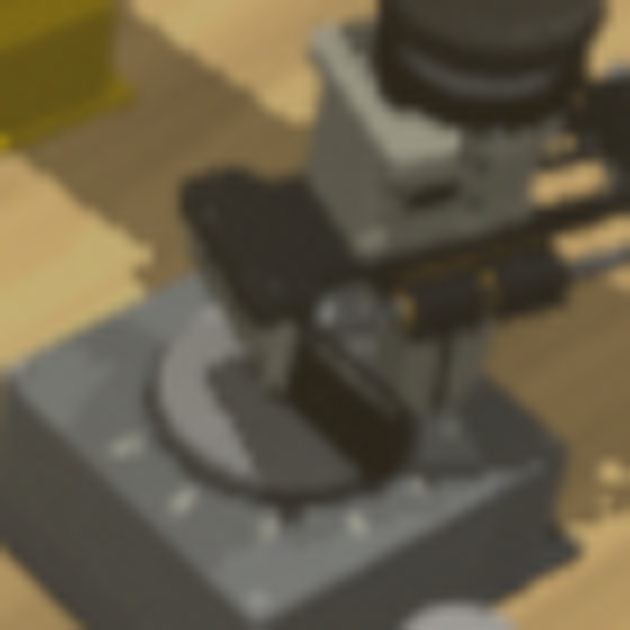

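Run:
```python
from h import *
b=capture("scene"); crop(b,275,90,90,110,5.4,"pics/a5.png") if 0 else cv2.imwrite("pics/a5.png",cv2.resize(b[90:200,275:365,::-1],None,fx=5.4,fy=5.4,interpolation=cv2.INTER_LANCZOS4))
o=bot.get_obs();p=o["tool_pos"];print((proj("scene",p)-[285,135])*9)
for s in(-65,-45,-30,-19,19):
  for z in (0,30,60): print(s,z,((proj("scene",p+np.array([.36*s,.93*s,z]))-[285,135])*9).round())
```

```text
[[421.95300849 391.17208716]]
-65 0 [[265. 429.]]
-65 30 [[274. 373.]]
-65 60 [[283. 316.]]
-45 0 [[313. 417.]]
-45 30 [[323. 362.]]
-45 60 [[333. 305.]]
-30 0 [[350. 408.]]
-30 30 [[360. 353.]]
-30 60 [[370. 296.]]
-19 0 [[376. 402.]]
-19 30 [[387. 347.]]
-19 60 [[398. 290.]]
19 0 [[467. 380.]]
19 30 [[479. 325.]]
19 60 [[491. 268.]]
```

View pics/a5.png

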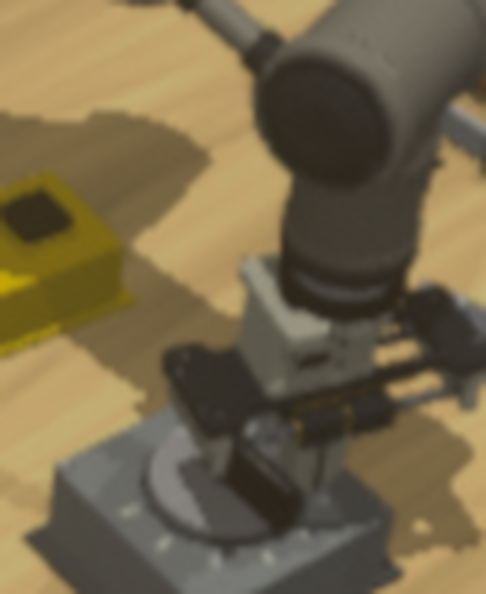

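```bash
python3 -m jog '{"xyz":[[0.1,-0.3,-0.2],[0.1,-0.2,-0.2],[0,0,0]],"angular":[[0,0,0],[0,0,0],[0,0,0]]}'
python3 - <<'E'
from h import *
b=capture("scene"); crop(b,285,135,70,70,9,"pics/a6.png"); a=capture("top"); crop(a,160,120,100,85,7,"pics/a7.png")
o=bot.get_obs();print(o["tool_pos"],o["contact_force"])
E
```

```text
time: 4.45
tool_pos: [597.2, 230.2, 95.3]
tcp_rot: [3.126, -0.013, 1.211]
contact_force: [0.2, -0.3, 0.1]
grip_width: 0.3
[597.2235294  230.67015803  95.7883888 ] [-0.67356521  0.17472536  0.13258566]
```

View pics/a6.png

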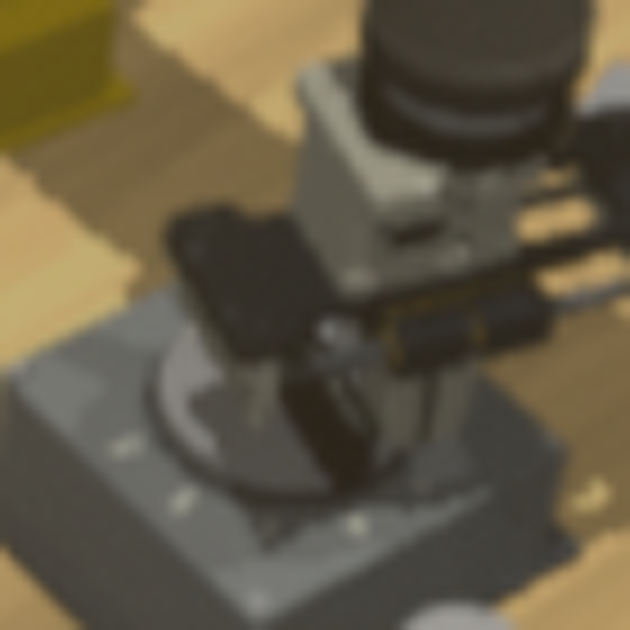

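View pics/a7.png

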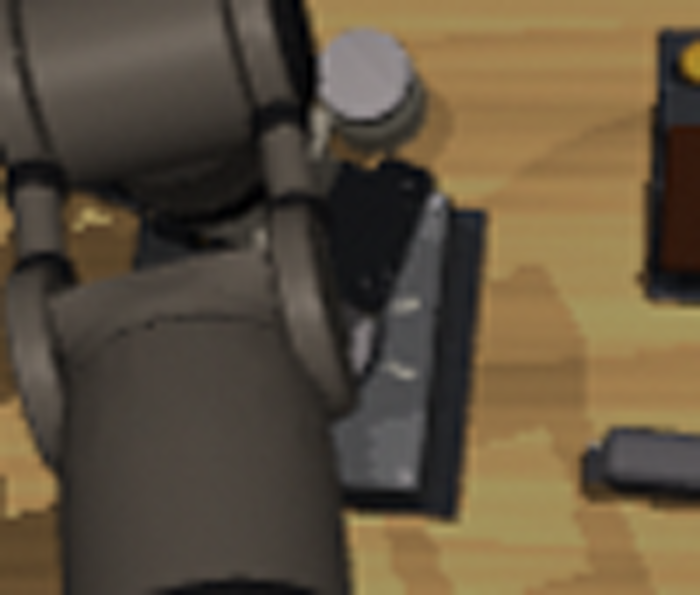

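```bash
python3 -m jog '{"xyz":[[0.05,-0.3,0],[0,-0.25,0],[0,-0.2,0],[0,0,0]],"angular":[[0,0,0],[0,0,0],[0,0,0],[0,0,0]]}'
python3 - <<'E'
from h import *
b=capture("scene"); crop(b,285,135,70,70,9,"pics/a8.png")
o=bot.get_obs();print(o["tool_pos"],o["contact_force"])
E
```

```text
time: 4.95
tool_pos: [598.1, 215.5, 95.9]
tcp_rot: [3.126, -0.015, 1.212]
contact_force: [0.3, -0.2, -0.4]
grip_width: 0.7
[598.09907235 215.64771156  95.90115701] [ 0.72153797 -0.25847438 -0.29738346]
```

View pics/a8.png

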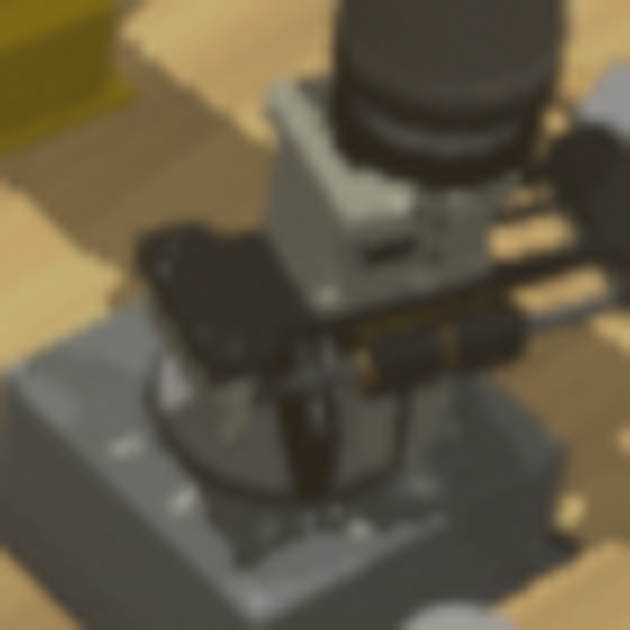

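The pointer tip is at (312,490), between marks 4 and 5. A little more is needed.

```bash
python3 -m jog '{"xyz":[[0,-0.2,0],[0,-0.1,0],[0,0,0]],"angular":[[0,0,0],[0,0,0],[0,0,0]]}'
python3 - <<'E'
from h import *
b=capture("scene"); crop(b,285,135,70,70,9,"pics/a9.png")
o=bot.get_obs();print(o["tool_pos"],o["contact_force"])
E
```

```text
time: 5.3
tool_pos: [598.2, 208.7, 96.0]
tcp_rot: [3.126, -0.014, 1.212]
contact_force: [-1.1, -0.0, -0.2]
grip_width: 0.5
[598.22832488 208.8075919   96.03899633] [-1.83388407e-05 -1.90971168e-01  4.34867855e-01]
```

View pics/a9.png

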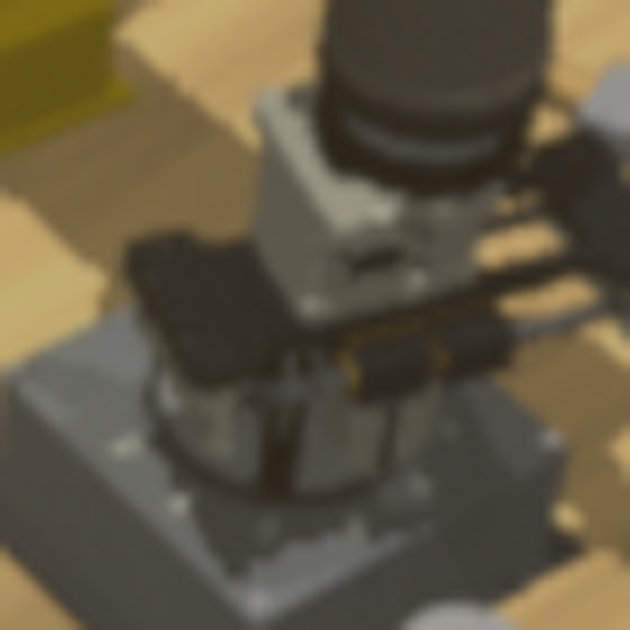

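The tip at (278,490) is now in line with mark 5. I'll back off anticlockwise, rise and check.

```bash
python3 -m jog '{"xyz":[[0,0.4,0],[0,0.2,0.4],[0,0,1],[0,0,1],[0,0.5,1],[-0.5,-1,0.3],[-0.7,-1,0],[-0.7,-1,0],[-0.7,-1,0],[-0.3,-1,0]],"angular":[[0,0,0],[0,0,0],[0,0,0],[0,0,0],[0,0,0],[0,0,0],[0,0,0],[0,0,0],[0,0,0],[0,0,0]]}'
python3 -m jog '{"xyz":[[0,-1,0],[0,-1,0],[0,-1,0],[0,-1,0],[0,-1,0],[0,-1,0],[0,-1,0],[0,-1,0],[0,-1,0],[0,0,0]],"angular":[[0,0,0],[0,0,0],[0,0,0],[0,0,0],[0,0,0],[0,0,0],[0,0,0],[0,0,0],[0,0,0],[0,0,0]]}'
python3 - <<'E'
from h import *
b=capture("scene"); crop(b,285,150,70,70,9,"pics/b1.png"); a=capture("top"); crop(a,160,120,200,110,4,"pics/b2.png")
E
```

```text
time: 6.35
tool_pos: [538.8, 136.8, 177.9]
tcp_rot: [3.121, -0.018, 1.221]
contact_force: [-1.0, -0.2, -0.4]
grip_width: 0.3
time: 7.35
tool_pos: [540.2, -47.0, 186.3]
tcp_rot: [3.111, -0.021, 1.226]
contact_force: [-0.4, 0.2, -0.7]
grip_width: 0.7
```

View pics/b1.png

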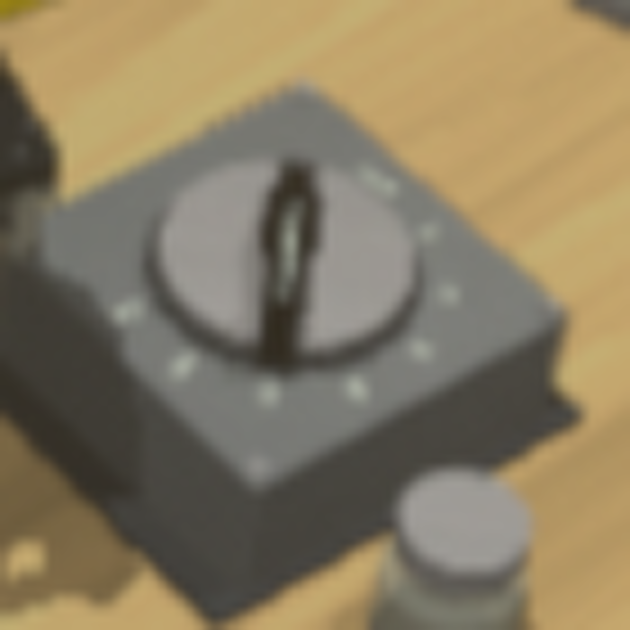

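View pics/b2.png

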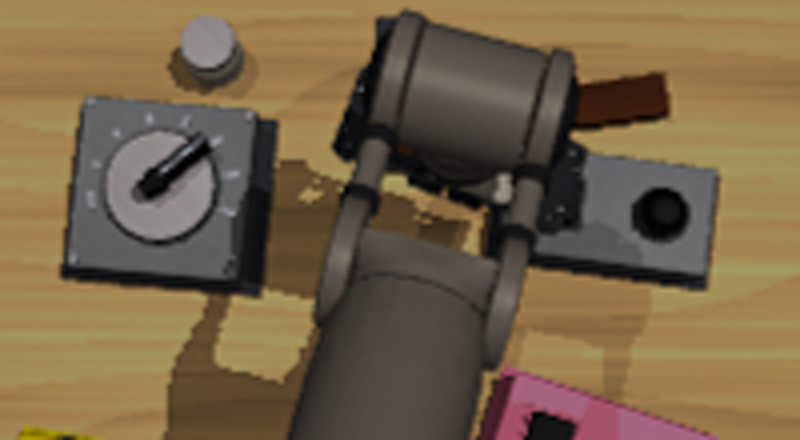

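In b1 and b2 the pointer stands exactly at mark 5 (marks counted from the crosswise off mark). The gripper's side arms reach sideways about 30 mm above the tip, so before pressing I'll turn the jaws to lie along x, away from the mushroom.

```bash
python3 -m jog '{"xyz":[[0,-0.5,0],[0,-0.5,0],[0,-0.5,0],[0,-0.5,0],[0,-0.5,0],[0,-0.5,0],[0,-0.5,0],[0,-0.5,0],[0,0,0],[0,0,0]],"angular":[[0,0,-1],[0,0,-1],[0,0,-1],[0,0,-1],[0,0,-1],[0,0,-1],[0,0,-1],[0,0,-1],[0,0,-1],[0,0,-1]]}'
python3 -m jog '{"xyz":[[0,0,0],[0,0,0],[0,0,0],[0,0,0]],"angular":[[0,0,-1],[0,0,-1],[0,0,-1],[0,0,0]]}'
python3 - <<'E'
from h import *
from scipy.spatial.transform import Rotation as Ro
o=bot.get_obs();p=o["tool_pos"];print(o["time"],p,o["tcp_rot"])
R=Ro.from_euler("xyz",o["tcp_rot"]);T=Ro.from_euler("xyz",[np.pi,0,np.radians(-6.7)])
print(np.degrees((T*R.inv()).as_rotvec())/6,(np.array([537,-142,90])-p)/20)
E
```

```text
time: 8.45
tool_pos: [541.6, -113.7, 188.6]
tcp_rot: [3.113, -0.025, 0.152]
contact_force: [-0.4, 0.9, -0.2]
grip_width: 0.6
time: 8.85
tool_pos: [542.5, -107.9, 189.4]
tcp_rot: [3.114, -0.025, -0.172]
contact_force: [0.1, -0.1, -0.1]
grip_width: 0.5
8.85 [ 542.52575565 -107.8983287   189.35074967] [ 3.11447662 -0.02534585 -0.17164408]
[0.29107145 0.20229972 0.52563514] [-0.27628778 -1.70508356 -4.96753748]
```

```bash
python3 -m jog '{"xyz":[[-0.1,-0.9,0],[-0.1,-0.8,0],[0,0,-1],[0,0,-1],[0,0,-1],[0,0,-0.7],[0,0,0]],"angular":[[0.2,0.1,0.3],[0.1,0.1,0.2],[0,0,0],[0,0,0],[0,0,0],[0,0,0],[0,0,0]]}'
python3 - <<'E'
from h import *
b=capture("scene"); crop(b,175,170,100,100,6,"pics/d1.png")
o=bot.get_obs();print(o["time"],o["tool_pos"],o["tcp_rot"])
print((proj("scene",[o["tool_pos"]])-[175,170])*6,(proj("scene",[537,-142,74])-[175,170])*6)
E
```

```text
time: 9.55
tool_pos: [540.4, -136.4, 115.0]
tcp_rot: [-3.138, -0.003, -0.088]
contact_force: [-0.9, 0.2, -0.0]
grip_width: 0.2
9.6 [ 540.91269309 -136.57533707  116.01734118] [-3.13881741 -0.00473444 -0.08845898]
[[360.6873926  308.95400336]] [[349.31021629 359.02982006]]
```

View pics/d1.png

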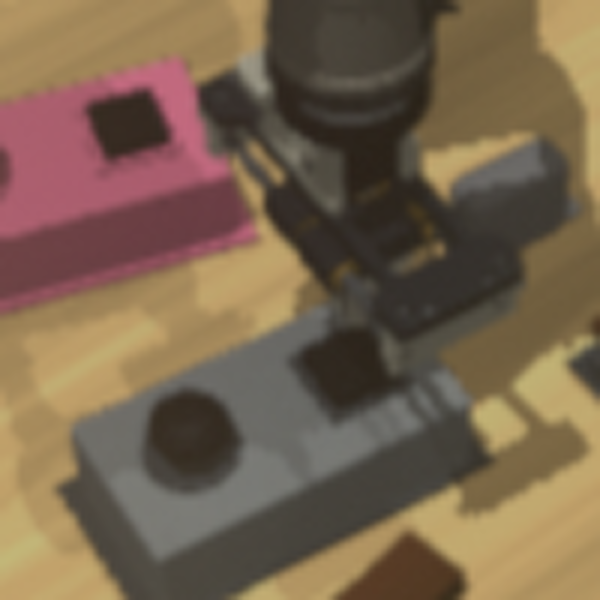

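The square start at crop (345,370) lies below the tip. The mushroom at (190,440) is well clear, and so are the arms.

```bash
python3 -m jog '{"xyz":[[-0.2,-0.25,-1],[0,0,-0.4],[0,0,0],[0,0,0]],"angular":[[0,0,0],[0,0,0],[0,0,0],[0,0,0]]}'
python3 -m jog '{"xyz":[[0,0,-0.2],[0,0,-0.2],[0,0,-0.2],[0,0,0]],"angular":[[0,0,0],[0,0,0],[0,0,0],[0,0,0]]}'
```

```text
time: 10.0
tool_pos: [539.7, -140.8, 91.5]
tcp_rot: [-3.14, -0.011, -0.083]
contact_force: [-0.5, 0.4, 0.7]
grip_width: 0.6
time: 10.4
tool_pos: [541.3, -140.9, 80.9]
tcp_rot: [-3.141, -0.015, -0.082]
contact_force: [-0.0, 0.1, 1.2]
grip_width: 0.3
```

```bash
python3 -m jog '{"xyz":[[-0.15,0,-0.2],[0,0,-0.2],[0,0,-0.1],[0,0,0]],"angular":[[0,0,0],[0,0,0],[0,0,0],[0,0,0]]}'
python3 -m jog '{"xyz":[[0,0,-0.15],[0,0,-0.15],[0,0,0]],"angular":[[0,0,0],[0,0,0],[0,0,0]]}'
```

```text
time: 10.8
tool_pos: [538.2, -141.0, 70.5]
tcp_rot: [-3.142, -0.016, -0.082]
contact_force: [-0.4, 0.6, 3.0]
grip_width: 0.6
time: 11.1
tool_pos: [538.4, -141.0, 68.8]
tcp_rot: [3.141, -0.018, -0.081]
contact_force: [-3.0, 0.6, 3.8]
grip_width: 0.6
```

```bash
python3 -m jog '{"xyz":[[0,0,-0.2],[0,0,-0.2],[0,0,0]],"angular":[[0,0,0],[0,0,0],[0,0,0]]}'
```

```text
time: 11.4
tool_pos: [538.7, -141.1, 69.3]
tcp_rot: [3.139, -0.022, -0.08]
contact_force: [-2.9, 0.5, 3.0]
grip_width: -0.2
```

```bash
python3 -m jog '{"xyz":[[0,0,-0.4],[0,0,-0.5],[0,0,-0.5]],"angular":[[0,0,0],[0,0,0],[0,0,0]]}'
python3 - <<'E'
from h import *
b=capture("scene"); crop(b,175,170,100,100,6,"pics/d2.png")
o=bot.get_obs();print(o["tool_pos"],o["contact_force"])
E
```

```text
time: 11.7
tool_pos: [540.0, -141.5, 66.3]
tcp_rot: [3.133, -0.034, -0.078]
contact_force: [-35.8, 12.3, 94.9]
grip_width: 0.4
[ 539.93110976 -141.49055188   66.38496984] [-33.6590026   10.14347565  90.25928284]
```

View pics/d2.png

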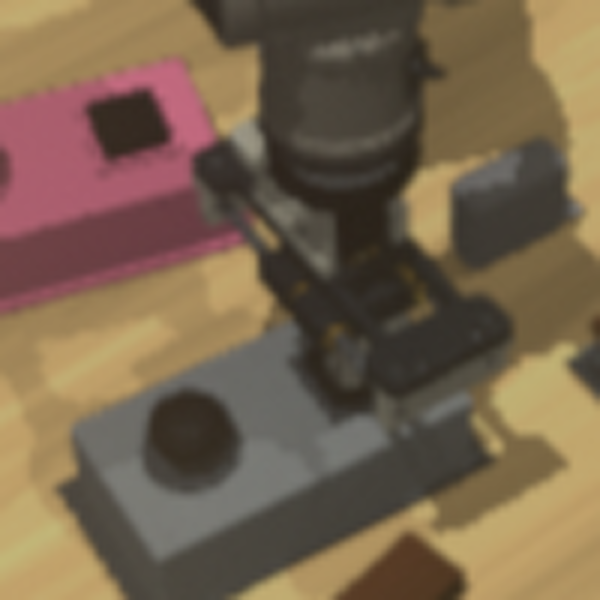

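The force rose steeply, so the button is bottomed at z 66. I'm releasing straight up.

```bash
python3 -m jog '{"xyz":[[0,0,0.3],[0,0,0.5],[0,0,1],[0,0,1],[0,0,1],[0,0,1],[0,0,1],[-0.5,0.5,0.5],[-1,0.5,0],[-1,0.5,0]],"angular":[[0,0,0],[0,0,0],[0,0,0],[0,0,0],[0,0,0],[0,0,0],[0,0,0],[0,0,0],[0,0,0],[0,0,0]]}'
python3 -m jog '{"xyz":[[-1,0.5,0],[-1,0.5,0],[-1,0.5,0],[-1,0.5,0],[0,0,0],[0,0,0]],"angular":[[0,0,0],[0,0,0],[0,0,0],[0,0,0],[0,0,0],[0,0,0]]}'
python3 - <<'E'
from h import *
b=capture("scene"); crop(b,140,130,220,165,3.6,"pics/e1.png"); a=capture("top"); crop(a,160,110,200,130,4,"pics/e2.png")
o=bot.get_obs();print(o["time"],o["tool_pos"],o["contact_force"])
E
```

```text
time: 12.75
tool_pos: [490.9, -112.4, 200.1]
tcp_rot: [3.131, -0.04, -0.078]
contact_force: [-0.3, 0.6, 0.3]
grip_width: 0.5
time: 13.35
tool_pos: [406.2, -70.1, 197.5]
tcp_rot: [3.132, -0.035, -0.078]
contact_force: [-0.0, 0.9, 0.1]
grip_width: 0.3
13.45 [406.4014865  -70.23869541 197.33742736] [0.71587279 0.83124212 0.12143108]
```

View pics/e1.png

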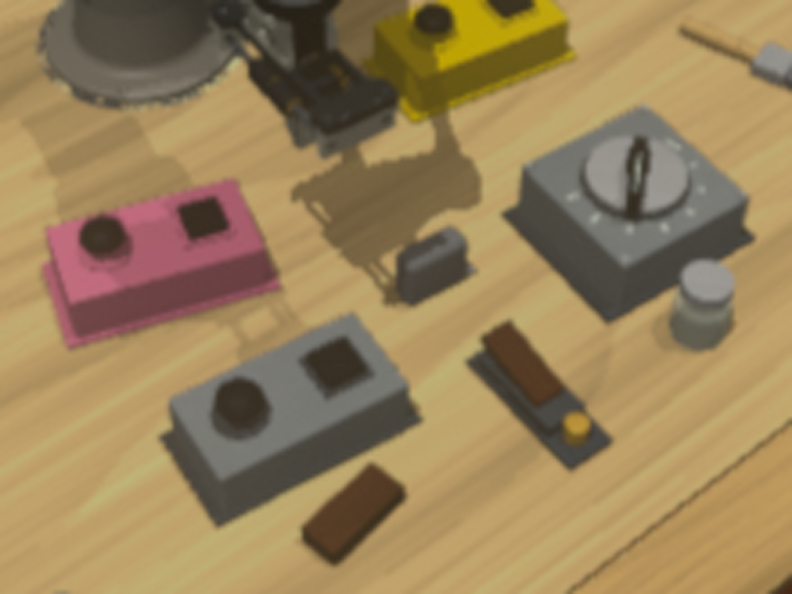

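View pics/e2.png

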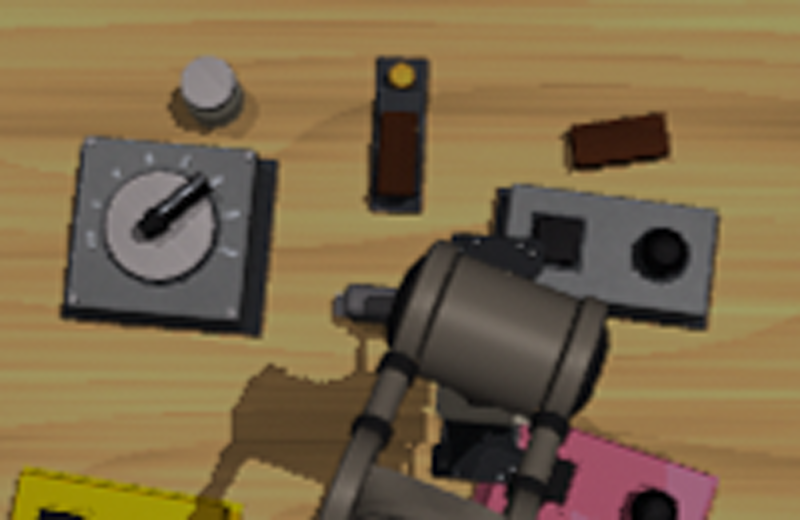

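The pointer is at mark 5, the start button has sprung back and the bystanders haven't moved. The arm is clear.

```bash
python3 -c "
from plant import bot; print(bot.close_job())"
```

```text
the job is handed in; nothing more can be done
None
```

The job is done and handed in: the selector is at speed 5, and the start button was then pressed right in and released. The robot's clock stood at about 13.5 s of the 61 s allowed.

- **Selector:** It started at speed 3. I pushed the pointer two clicks clockwise with the gripper shut, one click at a time. Both cameras then showed it on the speed 5 mark, and it was still there in the last pictures.
- **Start button:** I pressed it on the grey station. The tip went down to about z = 66 mm, against a fully-in height of about 68 mm for the button's face. The last pictures show it standing up again.
- **Everything else:** The stop button was not touched. The jar, plane, offcut, tape measure and the pink and yellow look-alikes appear unmoved in the last pictures; I judged this by eye, not by measurement. The glue bottle, brush and screwdriver were not in the last crops, or only partly, and the arm never went near them.

**High press force:** my first presses stalled at about z = 69 mm, so I pushed harder. The vertical force then reached 95 N once the button bottomed (about 102 N in total). That is far more than the button needs. It is under the 120 N wrist limit, and only the closed fingertips were over the button, so I don't believe the 40 N limit on the gripper body was involved. I only read the force at the end of each move, so a brief higher peak is possible.

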